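# Tighten a boxed-in gland nut by two flats

### The job

Tighten the big hexagon nut on the aluminium mount by two flats (a third of a turn, clockwise seen from above), using the cranked ring wrench that already sits on it. The two guard walls leave the wrench room for little more than one flat, so turn one flat, lift the wrench clear of the nut, swing it back one flat, seat it on the nut again and turn the second flat. Leave the wrench seated flat on the plate round the nut and let go of it.

Things in the scene. Friction and masses are not known exactly. Their poses are not given: they have to be found in the camera images.
- nut_axis (a point): On the nut's upright axis, at the top of the fixed 150 x 150 x 10 mm aluminium plate (10 mm above the table). Dark hexagon nut: 40 mm across flats, 19 mm high above the plate, top 5 mm chamfered. z up; the wrench handle sticks out towards -x, and two walls (36 mm high, 40 to 82 mm from the axis) stop its shank 42 degrees either side of -x. A 30 mm high web stands 40 mm behind the nut (+x).
- wrench_head (a point): Centre of the steel ring wrench's hexagon opening (43 mm across flats) at the underside of its 12 mm thick head; z up, handle towards -x. It starts down on the plate round the nut, 4 to 9 degrees from the anticlockwise wall and 1 to 8 degrees short of bearing clockwise. Free play on the nut: 1.5 mm, 8 degrees either way of the middle. It fits every 60 degrees and is clear of the nut when 20 mm up.
- wrench_grip (a point): Centre of the ring wrench's raised grip bar: 66 mm long (x, which points to the head), 14 mm wide (y), 18 mm high (z up); 122 mm from the opening's centre, 37 mm above the head's underside, 47 mm above the table when seated. Take it from above across the 14 mm. Wrench 0.22 kg. The small flat wrench lying elsewhere is not used.
- nut (a joint): Turn of the nut in rad, growing clockwise seen from above; 0 (within 0.02) at the start; one flat is 1.05, two flats 2.09. Steady friction of 0.25 N m; it stays where it is left and has no stop below 3.0.

How it is judged:
By the outcome, as a careful person would: the job done as asked, in the order asked, and still so for the second after the job is handed in, with the robot touching nothing.
It also fails if it takes over 51 s, if anything falls off the work surface, if the arm or the gripper's body presses on something with over 40 N, if the wrist force passes 120 N, or if a joint passes its speed limit or range.

### The arm

A 6-joint arm with a two-finger parallel gripper is mounted at the origin on a cart in front of the work surface, level with it; the furniture and walls round the work are solid. World frame = base frame: x ahead of the robot, y to its left, z up, the work surface at z = 0. Lengths are in m, angles in rad, forces in N, time in s.
With the tool pointing down it reaches from about 0.275 to 0.85 m from the base axis. Payload 19 kg.
Tool frame: the origin (TCP) lies at the very end of the fingers, on their centre line; the grasp point (between the pads) lies 19 mm behind it; z points along the fingers, y is the direction in which the jaws open and shut (so a half turn about z gives the same grasp; the last joint's range is limited). The gripper opens to 85 mm and grips with 20 to 120 N. Pads are 22 mm wide; open, the fingers measure 114 mm over their backs; the gripper's body (76 mm by 85 mm) begins 54 mm behind the grasp point. The pads swing forward as they close: fully open they stand 13 mm farther back than shut.
Start: joints at [1.184, 0.15, 1.437, -0, 1.554, -0.134], TCP at [0.144, 0.557, 0.231] pointing down, gripper open.
Joint ranges: [-2.8, 2.8], [-0.68, 2.1], [0.12, 2.68], [-1.39, 4.53], [0.16, 2.79], [-2.81, 2.81]. Speed limits (rad/s): [1.89, 1.89, 2.22, 3.01, 3.01, 3.01].

### API

Orientations are given as a rotation vector (axis times angle).
In Python, from station import manip gives the robot as it stands.
- The arm moves only by the shell command python3 -m jog 'ROWS' [FORCE]. ROWS is JSON, a list of rows, each a list of 5 numbers: the opening, from 0 (shut) to 1 (fully open), then the shift along the tool's x, y, z in mm, then the turn about the tool's z in rad. A call has 1 to 10 rows; each row shifts and turns the commanded pose from where the row before left it, along the tool's axes as they then stand; what a row does not reach is not made up. A row lasts 1/12 s, in which the tool goes at most 41.7 mm and 7.16 degrees, less where a joint would pass 70% of its speed; a pose out of reach is approached as far as the arm can. A call with a gripper value outside its range is refused whole. The fingers move at their own pace and stop on an object; FORCE is the grip in N (left out, the last holds). Time passes only in rows, so rows that do not move let the fingers close. It gives the time, the measured TCP pose, the force and the opening at its end, in the units of the state.
- manip.observe(): the state, without advancing time (a new reading comes with each control period).
- manip.get_image(name): name is "scene" or "top"; returns a dict with "pixels" (480x640x3 uint8, red, green, blue), "fx", "fy", "cx", "cy" (pixels), "pose" (4x4, takes a point from camera to world coordinates). Camera axes: x right, y up, looking along -z (the intrinsics and any distortion apply to the point x, -y, -z); pixel columns grow to the right and rows downward; lengths in m; the calibration is good to about 2 mm. A picture is of the moment at which its call begins. There is no depth.
- manip.job_done(): hands the job in, once; it reports no verdict.
The state is a dict: "t": time; "joint_pos": joint angles; "qvel": joint speeds; "joint_efforts": joint torques, N m; "eef_pos": TCP position; "tcp_rot": TCP orientation; "contact_force": force on the tool from outside, world axes, zero at the start; "ft_torque": the same for the moment, N m; "opening": opening from 0.0 (shut) to 1.0 (fully open).
Only numpy, scipy, OpenCV 4.12 (cv2) and the standard library are available. Lean on these libraries where they do the work, as an engineer would, in place of code of your own. Each camera call takes 0.05 s, during which the arm holds its last target. There are 200 camera calls.

## Working session

There is one attempt and no reset: what is moved stays moved. The work goes in short steps, Python scripts to look and compute and a shell command to move; the robot and the scene stay as the last step left them, time stands still between calls to the robot, and variables do not carry over. Pictures are saved under pics/ and viewed, about 8 in all and at most 12, crops included, and the job is handed in when it is done.

```bash
ls; mkdir -p pics; python3 - <<'E'
from station import manip
import cv2,numpy as np
print(manip.observe())
for n in("scene","top"):
    d=manip.get_image(n);np.save(f'pics/{n}0.npy',d["pixels"]);cv2.imwrite(f'pics/{n}0.png',d["pixels"][:,:,::-1])
    print({k:v for k,v in d.items() if k!="pixels"})
E
```

```text
pics
{'t': 0.0, 'joint_pos': array([ 1.18402955e+00,  1.50963701e-01,  1.43800612e+00,  2.34815917e-05,
        1.55377758e+00, -1.34025030e-01]), 'qvel': array([-2.04052575e-04, -3.51531284e-04,  1.33726566e-03, -7.22209519e-05,
        1.31989169e-03, -1.42949527e-04]), 'joint_efforts': array([-1.01600606e-03, -7.13052607e+01, -5.70879185e+01, -1.99272654e-04,
        8.93124437e-03,  7.54974144e-05]), 'eef_pos': array([0.14372186, 0.5565096 , 0.23070056]), 'tcp_rot': array([-3.95910232e-01, -3.11622303e+00,  1.74305085e-03]), 'contact_force': array([ 0.80841759, -0.4416724 , -0.16101031]), 'ft_torque': array([-0.02890672, -0.03064631, -0.00988048]), 'opening': 0.9968115600091649}
{'fx': 456.14268093274507, 'fy': 456.14268093274507, 'cx': 316.7050790840937, 'cy': 246.57494368891025, 'pose': array([[-0.84815178,  0.3456168 , -0.40148173,  0.20252648],
       [-0.5294458 , -0.57884056,  0.62018606,  0.40195958],
       [-0.01804719,  0.73857473,  0.67393002,  0.65089419],
       [ 0.        ,  0.        ,  0.        ,  1.        ]])}
{'fx': 458.4432808203889, 'fy': 458.4432808203889, 'cx': 315.0390177508941, 'cy': 236.5840171468561, 'pose': array([[ 0.00473301,  0.99769423, -0.06770392,  0.4756479 ],
       [-0.99994444,  0.00535967,  0.00907726, -0.11149628],
       [ 0.0094192 ,  0.06765719,  0.99766416,  0.92634967],
       [ 0.        ,  0.        ,  0.        ,  1.        ]])}
```

View pics/top0.png

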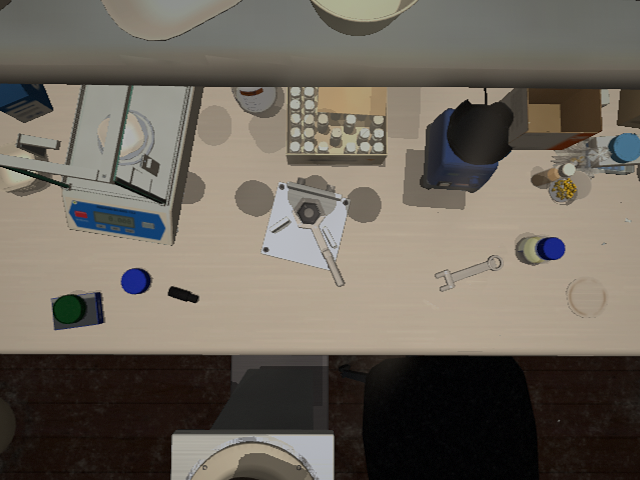

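View pics/scene0.png

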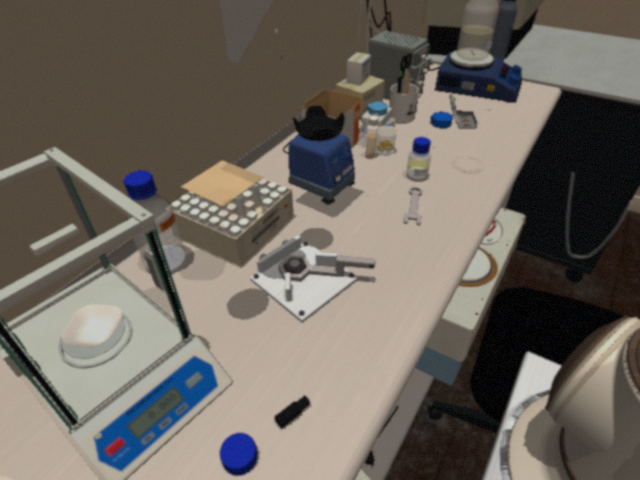

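The top view shows the plate centred near (307,224), the nut at (309,212), the handle running down-right to a grip near (333,268), and the small unused wrench at (470,272). The scene view shows the same setup, with the nut at about (295,265) and the grip at about (356,263). I'll zoom in next.

```bash
python3 - <<'E'
import numpy as np,cv2
a=np.load('pics/top0.npy')[170:295,245:370];cv2.imwrite('pics/c0.png',cv2.resize(a,None,fx=4.8,fy=4.8,interpolation=cv2.INTER_CUBIC)[:,:,::-1])
E
cat > h.py <<'E'
import numpy as np,cv2
from station import manip
def ray(d,u,v):
    P=d['pose'];r=P[:3,:3]@np.array([(u-d['cx'])/d['fx'],-(v-d['cy'])/d['fy'],-1.]);return P[:3,3],r
def onz(d,u,v,z):
    o,r=ray(d,u,v);return o+r*(z-o[2])/r[2]
def proj(d,p):
    P=d['pose'];c=P[:3,:3].T@(np.asarray(p)-P[:3,3]);return d['cx']-d['fx']*c[0]/c[2], d['cy']+d['fy']*c[1]/c[2]
E
```

```text
(no output)
```

View pics/c0.png

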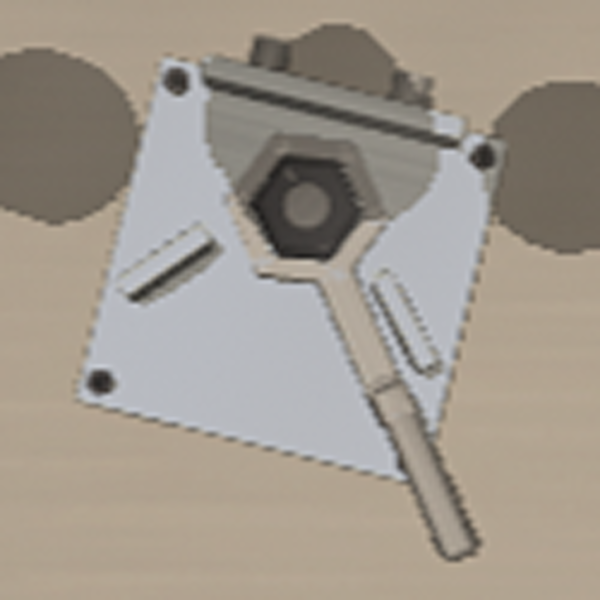

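The crop shows the nut top at crop (305,207), the grip bar running from (388,392) to (460,550), and plate corners at (165,62), (503,140), (82,400) and about (400,478).

```bash
python3 - <<'E'
from h import *
d=manip.get_image('top')
f=lambda x,y,z:onz(d,x/4.8+245-.4,y/4.8+170-.4,z)
n=f(305,207,.029);g1=f(388,394,.056);g2=f(460,553,.056);g=(g1+g2)/2
c=[f(*p,.010) for p in((165,62),(503,140),(82,400),(402,480))]
print('nut',n,'grip',g,'len',np.linalg.norm(g1-g2),'r',np.linalg.norm((g-n)[:2]))
A=lambda v:np.degrees(np.arctan2(v[1],v[0]))
print('grip dir',A(g1-g2),'nut-grip',A(n-g))
print('plate +x',A(c[0]-c[2]),A(c[1]-c[3]),A(c[0]-c[1])-90,A(c[2]-c[3])-90,[np.linalg.norm(c[0]-c[1]),np.linalg.norm(c[0]-c[2])],'ctr',sum(c)/4)
s=manip.get_image('scene');print(proj(s,n),proj(s,g))
hsv=d['pixels'];x0,y0=[int(v) for v in proj(d,n)]
g_=cv2.cvtColor(d['pixels'],cv2.COLOR_RGB2GRAY)
print(manip.observe()['t'])
# tool axes at start
R=cv2.Rodrigues(manip.observe()['tcp_rot'])[0];print(R.round(3))
cv2.imwrite('pics/s1.png',cv2.resize(s['pixels'][215:325,240:390],None,fx=5,fy=5,interpolation=cv2.INTER_CUBIC)[:,:,::-1])
E
```

```text
nut [ 0.58354835 -0.10585921  0.029     ] grip [ 0.4748369  -0.15357355  0.056     ] len 0.06870049645640162 r 0.11872168109216548
grip dir 24.56802740769815 nut-grip 23.697057328508894
plate +x -13.086341663095553 -16.42220188307391 -12.750952745223628 -13.734784904408855 [np.float64(0.145800783998436), np.float64(0.14605559954459624)] ctr [ 0.55949074 -0.09885554  0.01      ]
(np.float64(294.55257708117114), np.float64(263.8952855620701)) (np.float64(356.1411040577287), np.float64(259.2187837103717))
0.2
[[-0.968  0.25  -0.   ]
 [ 0.25   0.968 -0.001]
 [ 0.    -0.001 -1.   ]]
```

View pics/s1.png

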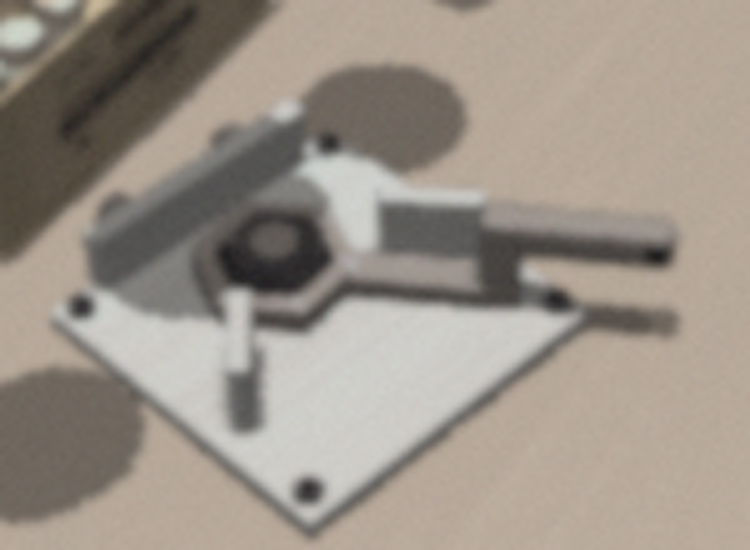

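The scene view agrees with the top-view estimate to 2-3 mm: the nut is at crop (272,243), full (294.4,263.6), against a predicted (294.6,263.9). The wrench sits about 37.5° anticlockwise of the plate's axis, which falls in the stated band. I'll move above the grip.

```bash
python3 -m jog '[[1,-18.4,-22.4,0,0],[1,-18.4,-22.4,0,0],[1,-18.4,-22.4,0,0],[1,-18.4,-22.4,0,0],[1,-18.4,-22.4,0,0],[1,-18.4,-22.4,0,0],[1,-18.4,-22.4,0,0],[1,-18.4,-22.4,0,0],[1,-18.4,-22.4,0,0],[1,-18.4,-22.4,0,0]]' 
python3 -m jog '[[1,-18.4,-22.4,0,0],[1,-18.4,-22.4,0,0],[1,-18.4,-22.4,0,0],[1,-18.4,-22.4,0,0],[1,-18.4,-22.4,0,0],[1,-18.4,-22.4,0,0],[1,-18.4,-22.4,0,0],[1,-18.4,-22.4,0,0],[1,-18.4,-22.4,0,0],[1,-18.4,-22.4,0,0]]' 
python3 -m jog '[[1,-18.4,-22.4,8,0],[1,-18.4,-22.4,8,0],[1,-18.4,-22.4,8,0],[1,-18.4,-22.4,8,0],[1,0,0,10,-0.11],[1,0,0,10,-0.11],[1,0,0,10,-0.11],[1,0,0,10,-0.11],[1,0,0,10,-0.11],[1,0,0,0,-0.11]]' 
cat >> h.py <<'E'
def to(p,yawdeg,adv=(0,0,0)):
    """remaining tool-axis shift (mm, tool axes as now) and tool-z turn (rad) to reach p/yaw of tool x"""
    s=manip.observe();R=cv2.Rodrigues(s['tcp_rot'])[0];y=np.degrees(np.arctan2(R[1,0],R[0,0]))
    print('t',round(s['t'],2),'tcp',s['eef_pos'].round(4),'yaw',round(y,2),'tilt',R[2].round(3),'F',s['contact_force'].round(1),'T',s['ft_torque'].round(2),'open',round(s['opening'],3),'q6',round(s['joint_pos'][5],2))
    print('shift',(R.T@(np.asarray(p)-s['eef_pos'])*1000).round(1),'turn',np.radians(-((yawdeg-y+180)%360-180)).round(3))
E
python3 -c "
from h import *;to((.4748,-.1536,.029),204.2)"
```

```text
t: 1.03
eef_pos: [0.2661, 0.2925, 0.2313]
tcp_rot: [0.395, 3.116, 0.0]
contact_force: [1.2, -0.1, 0.0]
opening: 0.999
t: 1.87
eef_pos: [0.3883, 0.0294, 0.2314]
tcp_rot: [0.396, 3.116, -0.0]
contact_force: [0.9, 0.9, 0.3]
opening: 1.001
t: 2.7
eef_pos: [0.4361, -0.0741, 0.1474]
tcp_rot: [0.643, -3.073, -0.002]
contact_force: [0.5, 0.1, 0.3]
opening: 1.003
t 2.7 tcp [ 0.4361 -0.0741  0.1474] yaw -156.37 tilt [ 0.002  0.002 -1.   ] F [0.5 0.1 0.3] T [-0.01  0.03 -0.01] open 1.003 q6 -2.33
shift [ -3.8 -88.6 118.3] turn -0.01
```

```bash
python3 -m jog '[[0.7,-1,-25,10,0],[0.7,-1,-25,10,0],[0.7,-1,-25,10,0],[0.7,-1,-13.5,10,0],[0.7,0,0,0,0],[0.7,0,0,0,0]]' 
python3 - <<'E'
from h import *
to((.4748,-.1536,.029),204.2)
d=manip.get_image('scene');cv2.imwrite('pics/s2.png',cv2.resize(d['pixels'][160:330,230:430],None,fx=4,fy=4,interpolation=cv2.INTER_CUBIC)[:,:,::-1])
E
```

```text
t: 3.2
eef_pos: [0.4753, -0.1542, 0.1086]
tcp_rot: [0.633, -3.076, -0.002]
contact_force: [-0.5, -0.2, 0.4]
opening: 0.7
t 3.2 tcp [ 0.4753 -0.1542  0.1086] yaw -156.73 tilt [ 0.001  0.001 -1.   ] F [-0.5 -0.2  0.4] T [-0.03 -0.02 -0.01] open 0.7 q6 -2.44
shift [ 0.1  0.6 79.6] turn -0.016
```

View pics/s2.png

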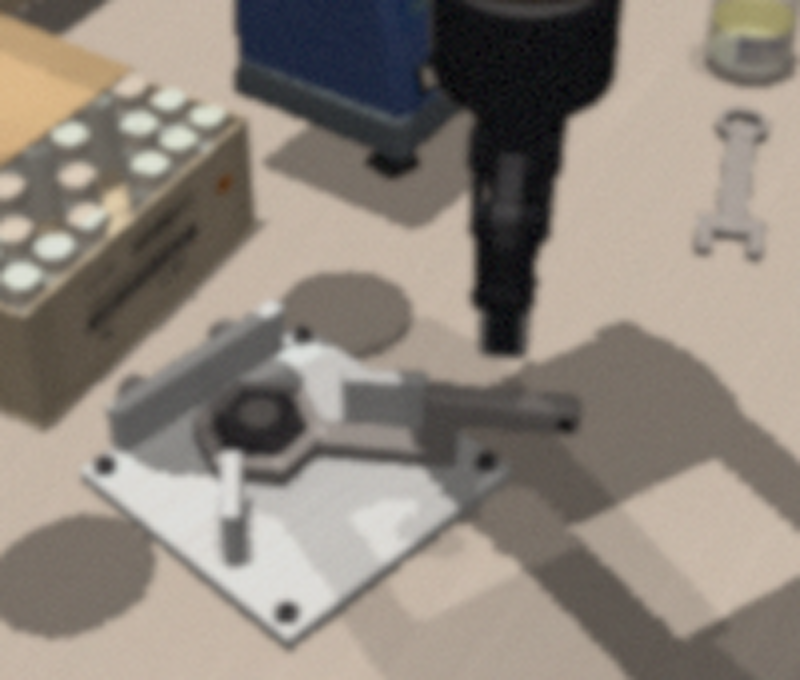

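The gripper is in line above the middle of the bar, at crop (505,350) over the bar at (510,405). I'll descend and grip.

```bash
python3 -m jog '[[0.7,0,0.6,16,-0.016],[0.7,0,0,20,0],[0.7,0,0,20,0],[0.7,0,0,15,0],[0.7,0,0,8,0],[0.7,0,0,0,0]]'
python3 -m jog '[[0.3,0,0,0,0],[0.3,0,0,0,0],[0.1,0,0,0,0],[0,0,0,0,0],[0,0,0,0,0],[0,0,0,0,0],[0,0,0,0,0],[0,0,0,0,0]]' 90
python3 -c "
from h import *;to((.4748,-.1536,.029),204.2)"
```

```text
t: 3.75
eef_pos: [0.4748, -0.1526, 0.0295]
tcp_rot: [0.66, -3.07, -0.002]
contact_force: [0.1, 1.0, -1.1]
opening: 0.702
t: 4.42
eef_pos: [0.4759, -0.1537, 0.0313]
tcp_rot: [-0.659, 3.07, -0.002]
contact_force: [-2.9, 0.5, 7.5]
opening: 0.146
t 4.42 tcp [ 0.4759 -0.1537  0.0313] yaw -155.76 tilt [-0.001 -0.001 -1.   ] F [-2.9  0.5  7.5] T [ 0.17  0.14 -0.09] open 0.146 q6 -2.46
shift [0.9 0.5 2.3] turn 0.001
```

```bash
r(){ python3 - <<'E'
from h import *
to((.4748,-.1536,.029),204.2)
E
}
python3 -m jog '[[0,0,0,-1,0],[0,0,0,-0.8,0],[0,0,0,0,0],[0,0,0,0,0]]' >/dev/null; r
python3 -m jog '[[0,-0.1,3.1,0,0.026],[0,0,0,0,0],[0,0,0,0,0]]' >/dev/null; r
python3 -m jog '[[0,-0.1,3.1,0,0.026],[0,0,0,0,0],[0,0,0,0,0]]'>/dev/null; r
python3 -m jog '[[0,-0.1,3.1,0,0.026],[0,0,0,0,0],[0,0,0,0,0]]'>/dev/null; r
python3 -m jog '[[0,-0.1,3.1,0,0.026],[0,0,0,0,0],[0,0,0,0,0]]'>/dev/null; r
```

```text
t 4.75 tcp [ 0.4754 -0.1535  0.0322] yaw -155.75 tilt [ 0. -0. -1.] F [ 1.2 -2.  -2.7] T [-0.43 -0.17 -0.25] open 0.138 q6 -2.46
shift [0.6 0.2 3.2] turn 0.001
t 5.0 tcp [ 0.4743 -0.1507  0.0322] yaw -157.21 tilt [-0. -0. -1.] F [ 1.5 -2.3 -2.4] T [-0.55 -0.17 -0.32] open 0.142 q6 -2.43
shift [ 0.7 -2.9  3.2] turn -0.025
t 5.25 tcp [ 0.4733 -0.1478  0.0322] yaw -158.67 tilt [-0.    -0.001 -1.   ] F [ 3.3 -2.5 -3.6] T [-0.56 -0.45 -0.41] open 0.144 q6 -2.4
shift [ 0.7 -5.9  3.2] turn -0.05
t 5.5 tcp [ 0.4724 -0.145   0.0323] yaw -160.16 tilt [-0.001 -0.001 -1.   ] F [ 3.6 -2.6 -2.3] T [-0.62 -0.66 -0.38] open 0.145 q6 -2.37
shift [ 0.7 -8.9  3.3] turn -0.076
t 5.75 tcp [ 0.4716 -0.1421  0.0323] yaw -161.65 tilt [-0.001 -0.001 -1.   ] F [ 5.8 -3.1 -3.6] T [-0.66 -0.79 -0.43] open 0.15 q6 -2.34
shift [  0.6 -11.9   3.3] turn -0.102
```

```bash
cat >> h.py <<'E'
def hexang(px,n,d,show=None):
    """nut hexagon phase (deg, mod 60, world ccw) from 6th harmonic of dark-mask boundary radius, top of nut z=.026"""
    u,v=proj(d,n);u0,v0=int(u)-20,int(v)-20
    c=px[v0:v0+40,u0:u0+40].max(2).astype(np.uint8);c=cv2.resize(c,None,fx=8,fy=8,interpolation=cv2.INTER_CUBIC)
    if show:cv2.imwrite(show,c)
    out=[]
    for th in(75,90,105):
        m=cv2.morphologyEx((c<th).astype(np.uint8),cv2.MORPH_OPEN,np.ones((9,9)))
        cs=[k for k in cv2.findContours(m,cv2.RETR_EXTERNAL,cv2.CHAIN_APPROX_NONE)[0] if cv2.contourArea(k)>2000]
        if not cs: out.append(None);continue
        k=min(cs,key=lambda k:np.hypot(*(k.reshape(-1,2).mean(0)-160)))
        h=cv2.convexHull(k).reshape(-1,2)
        P=np.array([onz(d,u0+(x+.5)/8-.5,v0+(y+.5)/8-.5,.026)[:2] for x,y in h])
        q=cv2.fillPoly(np.zeros((400,400),np.uint8),[((P-n[:2])*5000+200).astype(np.int32)],1)
        ys,xs=np.nonzero(q);cx,cy=xs.mean(),ys.mean();z=((xs-cx)+1j*(ys-cy));w=(z**6).sum()
        out.append((round(float(np.degrees(np.angle(w))/6),1),round(float(abs(w)/(abs(z)**6).sum()),3),(np.array([cx,cy])-200).round()/5,int(q.sum()/25)))
    return out
E
python3 - <<'E'
from h import *
n=np.array([.5835,-.1059,.029])
d=manip.get_image('top');np.save('pics/top1.npy',d['pixels'])
a=np.load('pics/top0.npy')
print(hexang(a,n,d,'pics/k0.png'));print(hexang(d['pixels'],n,d,'pics/k1.png'))
v=np.hstack([cv2.resize(p[170:295,245:370],None,fx=3.2,fy=3.2,interpolation=cv2.INTER_CUBIC) for p in(a,d['pixels'])])
cv2.imwrite('pics/v1.png',v[:,:,::-1])
E
```

```text
[(25.6, 0.18, array([ 0.4, -0.2]), 1459), (25.3, 0.177, array([ 0.6, -0.4]), 1542), (25.8, 0.161, array([ 0.8, -0.4]), 1639)]
[(23.4, 0.109, array([ 6.2, -4.4]), 912), (13.1, 0.206, array([-0.8, -0.8]), 1693), (-1.2, 0.124, array([-2.8, -1.6]), 2110)]
```

View pics/v1.png

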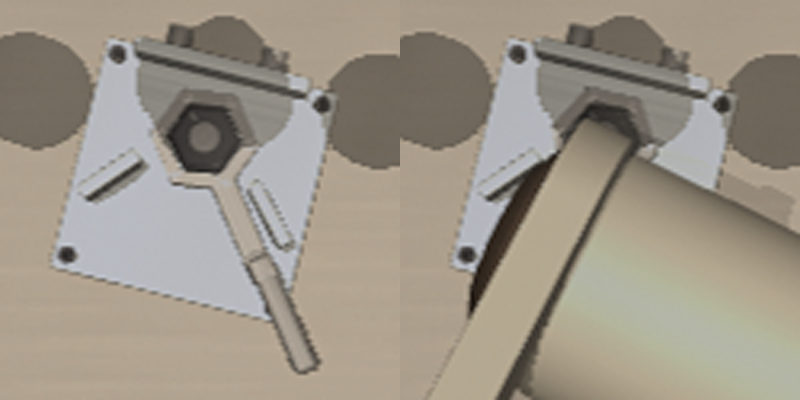

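The arm now hides the nut from the top camera. At the start the nut's corner phase was 25.5° with the wrench at 24.2°, so bearing should come at a wrench angle near 17.5°. I'll continue the stroke and watch the force.

```bash
cat > r.py <<'E'
from h import *
s=manip.observe();R=cv2.Rodrigues(s['tcp_rot'])[0];y=np.degrees(np.arctan2(R[1,0],R[0,0]));th=(y+360)%360-180
e=s['eef_pos'];N=np.array([.5835,-.1059]);v=N-e[:2]
F=R.T@s['contact_force'];T=R.T@s['ft_torque']
print('t %.2f th %.1f z %.4f r %.1f dir-to-nut %.1f Ftool %s Ttool %s open %.3f q6 %.2f'%(s['t'],th,e[2],1e3*np.hypot(*v),np.degrees(np.arctan2(v[1],v[0])),F.round(1),T.round(2),s['opening'],s['joint_pos'][5]))
E
python3 -m jog '[[0,-1,0,0,0],[0,0,0,0,0]]' >/dev/null;python3 r.py
for i in 1 2 3;do python3 -m jog '[[0,-0.1,3.1,0,0.026],[0,-0.1,3.1,0,0.026],[0,0,0,0,0]]'>/dev/null; python3 r.py;done
python3 -m jog '[[0,-0.2,6.2,0,0.0524],[0,-0.2,6.2,0,0.0524],[0,-0.2,6.2,0,0.0524],[0,0,0,0,0]]'>/dev/null; python3 r.py
```

```text
t 5.97 th 18.3 z 0.0321 r 117.4 dir-to-nut 17.8 Ftool [ 3.4 -4.8  0.6] Ttool [0.89 0.67 0.5 ] open 0.147 q6 -2.34
t 6.22 th 15.3 z 0.0322 r 117.3 dir-to-nut 14.7 Ftool [ 4.4 -7.6 -0.3] Ttool [1.21 0.68 0.68] open 0.142 q6 -2.27
t 6.47 th 12.3 z 0.0322 r 117.2 dir-to-nut 11.7 Ftool [ 4.1 -7.4  1. ] Ttool [1.29 0.57 0.68] open 0.140 q6 -2.21
t 6.72 th 9.3 z 0.0321 r 117.2 dir-to-nut 8.7 Ftool [ 3.2 -7.6  0.9] Ttool [1.28 0.53 0.68] open 0.146 q6 -2.15
t 7.05 th 0.2 z 0.0322 r 117.0 dir-to-nut -0.6 Ftool [-0.3 -7.   2.5] Ttool [ 1.35 -0.01  0.79] open 0.146 q6 -1.96
```

```bash

python3 -m jog '[[0,-0.2,6.2,0,0.0524],[0,-0.2,6.2,0,0.0524],[0,-0.2,6.2,0,0.0524],[0,-0.2,6.2,0,0.0524],[0,-0.2,6.2,0,0.0524],[0,-0.2,6.2,0,0.0524],[0,-0.2,6.2,0,0.0524],[0,0,0,0,0]]'>/dev/null; python3 r.py
python3 -m jog '[[0,-0.2,6.2,0,0.0524],[0,-0.2,6.2,0,0.0524],[0,-0.2,6.2,0,0.0524],[0,-0.2,6.2,0,0.0524],[0,0,0,0,0]]'>/dev/null; python3 r.py
python3 -m jog '[[0,-0.2,6.2,0,0.0524],[0,-0.2,6.2,0,0.0524],[0,-0.2,6.2,0,0.0524],[0,0,0,0,0],[0,0,0,0,0]]'>/dev/null; python3 r.py
```

```text
t 7.72 th -20.8 z 0.0323 r 116.7 dir-to-nut -21.8 Ftool [-8.6 -7.2  4.7] Ttool [ 1.38 -1.21  0.77] open 0.142 q6 -1.50
t 8.13 th -32.8 z 0.0323 r 116.7 dir-to-nut -33.9 Ftool [-12.9  -8.2   7. ] Ttool [ 1.35 -1.86  0.72] open 0.144 q6 -1.24
t 8.55 th -41.6 z 0.0322 r 116.6 dir-to-nut -42.7 Ftool [-15.9  -6.    5.1] Ttool [ 1.08 -2.3   0.59] open 0.147 q6 -1.05
```

```bash

python3 -m jog '[[0,-2,1.8,0,0.0157],[0,0,0,0,0],[0,0,0,0,0]]'>/dev/null; python3 r.py
python3 -m jog '[[0,-0.1,-4.1,0,-0.035],[0,-0.1,-4.1,0,-0.035],[0,-0.1,-4.1,0,-0.035],[0,0,0,0,0],[0,0,0,0,0]]'>/dev/null; python3 r.py
```

```text
t 8.80 th -42.5 z 0.0318 r 116.4 dir-to-nut -43.5 Ftool [-0.8 -6.3 -0.5] Ttool [ 1.14 -0.17  0.57] open 0.147 q6 -1.03
t 9.22 th -36.6 z 0.0319 r 116.2 dir-to-nut -37.6 Ftool [ 1.6 -2.3  2.1] Ttool [0.61 0.41 0.4 ] open 0.148 q6 -1.16
```

```bash
python3 - <<'E'
from h import *
d=manip.get_image('scene');cv2.imwrite('pics/s3.png',cv2.resize(d['pixels'][160:330,230:430],None,fx=4,fy=4,interpolation=cv2.INTER_CUBIC)[:,:,::-1])
E
```

```text
(no output)
```

View pics/s3.png

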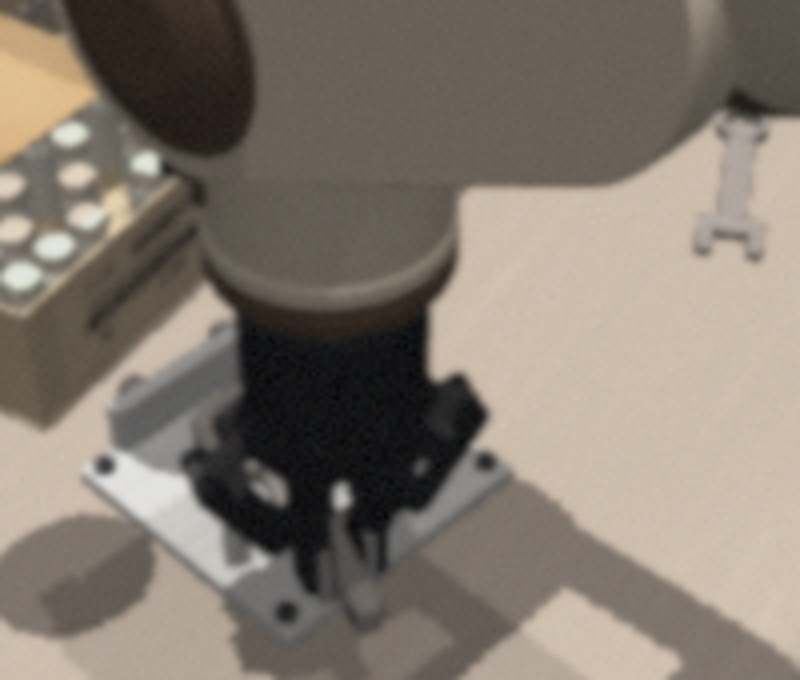

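The grip bar is still held, visible at crop (365,590), and the gripper hides the nut. I'll lift gently and check forces.

```bash

python3 -m jog '[[0,0,-3.1,0,-0.026],[0,0,0,-2,0],[0,0,0,-2,0],[0,0,0,0,0]]'>/dev/null; python3 r.py
python3 -m jog '[[0,0,0,-4,0],[0,0,0,-4,0],[0,0,0,0,0]]'>/dev/null; python3 r.py
python3 -m jog '[[0,0,0,-5,0],[0,0,0,-5,0],[0,0,0,-4,0],[0,0,0,0,0],[0,0,0,0,0]]'>/dev/null; python3 r.py
```

```text
t 9.60 th -35.1 z 0.0364 r 115.8 dir-to-nut -36.3 Ftool [ 2.4 -3.7  3.7] Ttool [0.63 0.52 0.41] open 0.142 q6 -1.19
t 9.85 th -35.1 z 0.0451 r 115.5 dir-to-nut -36.3 Ftool [ 2.6 -3.2  2.6] Ttool [0.53 0.58 0.31] open 0.146 q6 -1.19
t 10.27 th -35.1 z 0.0585 r 115.6 dir-to-nut -36.3 Ftool [-0.  -0.1  3. ] Ttool [ 0.02  0.13 -0.  ] open 0.145 q6 -1.19
```

The wrench is clear of the nut: side forces are about 0 and the lift is 26 mm. I'll swing it back one flat.

```bash

python3 -m jog '[[0,-0.2,-6.1,0,-0.0524],[0,-0.2,-6.1,0,-0.0524],[0,-0.2,-6.1,0,-0.0524],[0,-0.2,-6.1,0,-0.0524],[0,-0.2,-6.1,0,-0.0524],[0,-0.2,-6.1,0,-0.0524],[0,-0.2,-6.1,0,-0.0524],[0,-0.2,-6.1,0,-0.0524],[0,-0.2,-6.1,0,-0.0524],[0,-0.2,-6.1,0,-0.0524]]'>/dev/null; python3 r.py
python3 -m jog '[[0,-0.2,-6.1,0,-0.0524],[0,-0.2,-6.1,0,-0.0524],[0,-0.2,-6.1,0,-0.0524],[0,-0.2,-6.1,0,-0.0524],[0,-0.2,-6.1,0,-0.0524],[0,-0.2,-6.1,0,-0.0524],[0,-0.2,-6.1,0,-0.0524],[0,-0.2,-6.1,0,-0.0524],[0,0,0,0,0],[0,0,0,0,0]]'>/dev/null; python3 r.py
python3 - <<'E'
from h import *
to((.4743,-.1486,.0318),202)
d=manip.get_image('scene');cv2.imwrite('pics/s4.png',cv2.resize(d['pixels'][200:320,240:390],None,fx=5,fy=5,interpolation=cv2.INTER_CUBIC)[:,:,::-1])
E
```

```text
t 11.10 th -4.9 z 0.0579 r 114.5 dir-to-nut -5.7 Ftool [0.5 0.7 2.5] Ttool [0.01 0.15 0.  ] open 0.141 q6 -1.84
t 11.93 th 18.8 z 0.0579 r 113.7 dir-to-nut 18.7 Ftool [0.6 0.6 3. ] Ttool [ 0.01  0.15 -0.01] open 0.147 q6 -2.35
t 11.93 tcp [ 0.4758 -0.1424  0.0579] yaw -161.16 tilt [ 0.  0. -1.] F [-0.7  0.4 -3. ] T [-0.06  0.14  0.01] open 0.147 q6 -2.35
shift [ 3.4 -5.4 26.1] turn -0.055
```

View pics/s4.png

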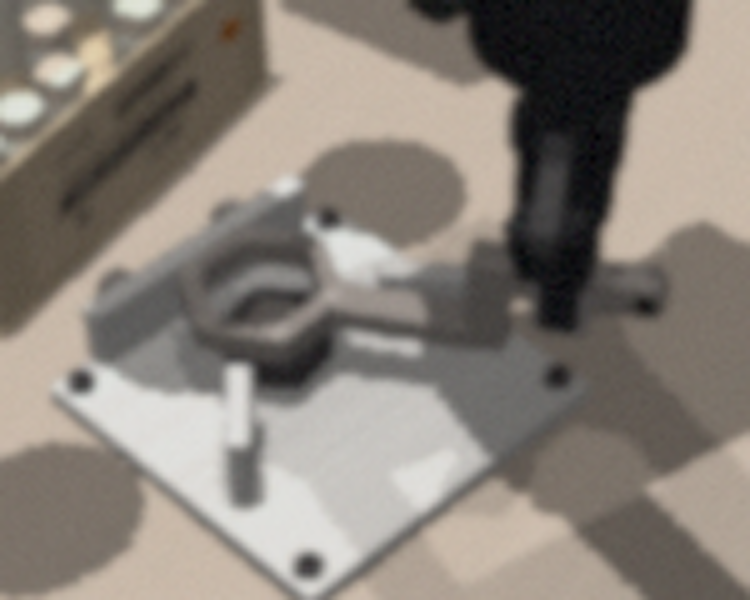

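The wrench is lifted and the nut shows through the ring, with the ring's top-face centre at about crop (258,290). I'll check that centre while I shift to the known seated pose.

```bash

python3 -m jog '[[0,1.7,-2.7,0,-0.027],[0,1.7,-2.7,0,-0.028],[0,0,0,0,0],[0,0,0,0,0]]'>/dev/null; python3 r.py
python3 - <<'E'
from h import *
to((.4743,-.1486,.0318),202)
d=manip.get_image('scene');p=d['pixels'][210:280,265:335]
cv2.imwrite('pics/s5.png',cv2.resize(p,None,fx=8,fy=8,interpolation=cv2.INTER_CUBIC)[:,:,::-1])
for z in(.036,.048): print(z,proj(d,(.5835,-.1059,z)))
print('crop px of nut axis at z=.048 and nut top centre:',[((np.array(proj(d,(.5835,-.1059,z)))-[265,210]+.5)*8).round() for z in(.048,.029)])
E
```

```text
t 12.32 th 22.0 z 0.0581 r 117.1 dir-to-nut 21.3 Ftool [-0.2 -0.3  2.7] Ttool [ 0.02  0.14 -0.01] open 0.141 q6 -2.41
t 12.32 tcp [ 0.4744 -0.1484  0.0581] yaw -158.0 tilt [ 0.  0. -1.] F [ 0.3 -0.2 -2.7] T [-0.07  0.12  0.01] open 0.141 q6 -2.41
shift [ 0.2 -0.2 26.3] turn 0.0
0.036 (np.float64(294.401336518077), np.float64(261.31139893204596))
0.048 (np.float64(294.08201653222136), np.float64(256.82336928097686))
crop px of nut axis at z=.048 and nut top centre: [array([237., 379.]), array([241., 435.])]
```

View pics/s5.png

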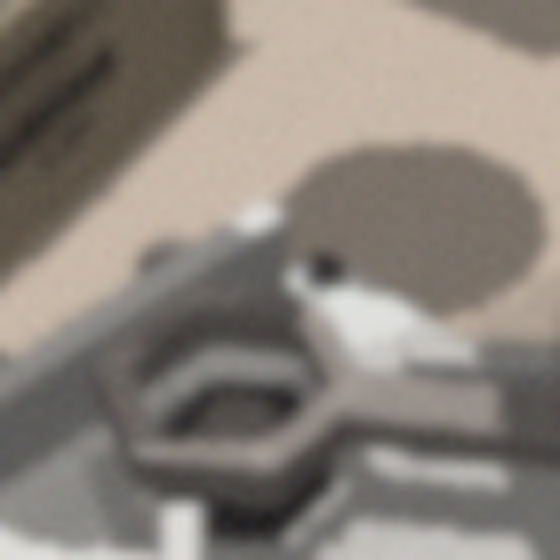

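The ring opening's centre is near crop (232,390), against an expected (237,379), so it is over the nut to within reading error. I'll lower it with force checks.

```bash

python3 -m jog '[[0,0,0,5,0],[0,0,0,3,0],[0,0,0,0,0]]'>/dev/null; python3 r.py
python3 -m jog '[[0,0,0,2,0],[0,0,0,2,0],[0,0,0,0,0]]'>/dev/null; python3 r.py
python3 -m jog '[[0,0,0,2,0],[0,0,0,2,0],[0,0,0,0,0]]'>/dev/null; python3 r.py
```

```text
t 12.62 th 22.1 z 0.0492 r 117.3 dir-to-nut 21.2 Ftool [0.1 0.5 2.4] Ttool [-0.02  0.16 -0.03] open 0.141 q6 -2.41
t 12.87 th 22.1 z 0.0458 r 117.1 dir-to-nut 21.4 Ftool [ 0.2 -0.8  1.2] Ttool [ 0.12 -0.03  0.06] open 0.140 q6 -2.42
t 13.12 th 22.1 z 0.0424 r 117.3 dir-to-nut 21.6 Ftool [  8.3   0.2 -10.1] Ttool [0.05 0.43 0.07] open 0.146 q6 -2.42
```

```bash

python3 -m jog '[[0,1.2,0,0,0],[0,0,0,0,0]]'>/dev/null; python3 r.py
python3 -m jog '[[0,0.3,0,2,0],[0,0,0,0,0]]'>/dev/null; python3 r.py
python3 -m jog '[[0,0,0,2,0],[0,0,0,0,0]]'>/dev/null; python3 r.py
```

```text
t 13.28 th 22.1 z 0.0422 r 118.0 dir-to-nut 21.6 Ftool [-2.3 -3.7  3.7] Ttool [ 0.63 -0.32  0.26] open 0.142 q6 -2.42
t 13.45 th 22.1 z 0.0400 r 118.3 dir-to-nut 21.5 Ftool [-3.7 -3.7 -0.3] Ttool [ 0.75 -0.68  0.33] open 0.151 q6 -2.42
t 13.62 th 22.1 z 0.0380 r 118.4 dir-to-nut 21.5 Ftool [-4.3 -4.   0.4] Ttool [ 0.81 -0.87  0.46] open 0.143 q6 -2.42
```

```bash

python3 -m jog '[[0,-0.4,-0.4,2,0],[0,0,0,1.5,0],[0,0,0,0,0]]'>/dev/null; python3 r.py
python3 -m jog '[[0,0,0,1.5,0],[0,0,0,0,0]]'>/dev/null; python3 r.py
python3 -m jog '[[0,0,0,1.2,0],[0,0,0,0,0]]'>/dev/null; python3 r.py
```

```text
t 13.87 th 22.1 z 0.0343 r 118.2 dir-to-nut 21.6 Ftool [-2.3 -4.2 -0.5] Ttool [ 0.77 -0.6   0.38] open 0.147 q6 -2.42
t 14.03 th 22.1 z 0.0329 r 118.2 dir-to-nut 21.6 Ftool [-2.  -4.3  0.7] Ttool [ 0.75 -0.46  0.33] open 0.140 q6 -2.42
t 14.20 th 22.1 z 0.0318 r 118.2 dir-to-nut 21.6 Ftool [-0.8 -4.3 -0.8] Ttool [ 0.7  -0.48  0.31] open 0.141 q6 -2.42
```

The wrench is seated: z is back to 0.0318 with low forces. Now the second stroke.

```bash

python3 -m jog '[[0,-0.2,6.2,0,0.0524],[0,-0.2,6.2,0,0.0524],[0,-0.3,6.2,0,0.0524],[0,-0.3,6.2,0,0.0524],[0,-0.3,6.2,0,0.0524],[0,-0.3,6.2,0,0.0524],[0,-0.3,6.2,0,0.0524],[0,0,0,0,0]]'>/dev/null; python3 r.py
python3 -m jog '[[0,-0.3,6.2,0,0.0524],[0,-0.3,6.2,0,0.0524],[0,-0.3,6.2,0,0.0524],[0,-0.3,6.2,0,0.0524],[0,-0.3,6.2,0,0.0524],[0,-0.3,6.2,0,0.0524],[0,-0.3,6.2,0,0.0524],[0,0,0,0,0]]'>/dev/null; python3 r.py
python3 -m jog '[[0,-0.3,6.2,0,0.0524],[0,-0.3,6.2,0,0.0524],[0,-0.3,6.2,0,0.0524],[0,-0.3,6.2,0,0.0524],[0,-0.3,6.2,0,0.0524],[0,0,0,0,0]]'>/dev/null; python3 r.py
```

```text
t 14.87 th 0.9 z 0.0321 r 117.3 dir-to-nut 0.3 Ftool [-6.3 -5.7  3.1] Ttool [ 1.19 -1.04  0.64] open 0.145 q6 -1.97
t 15.53 th -20.1 z 0.0320 r 116.9 dir-to-nut -20.8 Ftool [-9.3 -6.6  3.2] Ttool [ 1.08 -1.3   0.58] open 0.144 q6 -1.52
t 16.03 th -35.1 z 0.0319 r 116.7 dir-to-nut -35.9 Ftool [-8.  -6.5  2. ] Ttool [ 1.01 -1.41  0.53] open 0.143 q6 -1.19
```

```bash

python3 -m jog '[[0,-0.8,6.2,0,0.0524],[0,-0.8,6.2,0,0.0524],[0,-0.2,3,0,0.026],[0,0,0,0,0],[0,0,0,0,0]]'>/dev/null; python3 r.py
python3 -m jog '[[0,0,-2,0,-0.017],[0,0,0,0.3,0],[0,0,0,0,0]]'>/dev/null; python3 r.py
```

```text
t 16.45 th -42.4 z 0.0316 r 116.5 dir-to-nut -43.2 Ftool [ 2.1 -4.9 -1.5] Ttool [0.81 0.15 0.46] open 0.149 q6 -1.04
t 16.70 th -41.4 z 0.0315 r 116.3 dir-to-nut -42.2 Ftool [ 4.3 -4.5 -0.9] Ttool [0.83 0.49 0.39] open 0.148 q6 -1.06
```

```bash

python3 -m jog '[[0,0.5,-0.5,0,0],[0.3,0,0,0,0],[0.5,0,0,0,0],[0.5,0,0,0,0],[0.5,0,0,-5,0],[0.5,0,0,-20,0],[0.5,0,0,-30,0],[0.5,0,0,-30,0],[0.5,0,0,-30,0],[0.5,0,0,-20,0]]';python3 r.py
python3 -m jog '[[0.5,25,20,0,0],[0.5,25,20,0,0],[0.5,25,20,0,0],[0.5,25,20,0,0],[0.5,25,20,0,0],[0.5,25,20,0,0],[0.5,25,20,0,0],[0.5,25,20,0,0],[0.5,25,20,0,0],[0.5,0,0,0,0]]'
python3 - <<'E'
from h import *
n=np.array([.5835,-.1059,.029])
d=manip.get_image('top');np.save('pics/top2.npy',d['pixels'])
print(hexang(d['pixels'],n,d))
a=d['pixels'][170:295,245:370];cv2.imwrite('pics/c2.png',cv2.resize(a,None,fx=4.8,fy=4.8,interpolation=cv2.INTER_CUBIC)[:,:,::-1])
E
```

```text
t: 17.53
eef_pos: [0.4978, -0.0277, 0.17]
tcp_rot: [1.11, 2.936, 0.001]
contact_force: [0.3, -0.0, 0.2]
opening: 0.503
t 17.53 th -41.4 z 0.1700 r 116.0 dir-to-nut -42.4 Ftool [-0.3  0.2 -0.2] Ttool [0.   0.03 0.02] open 0.503 q6 -1.06
t: 18.37
eef_pos: [0.4466, 0.2604, 0.167]
tcp_rot: [-1.107, -2.94, -0.002]
contact_force: [0.8, -0.6, 0.2]
opening: 0.499
[(24.4, 0.162, array([ 0.4, -0.2]), 1424), (23.5, 0.159, array([ 0.6, -0.2]), 1513), (24.1, 0.144, array([ 0.8, -0.2]), 1608)]
```

View pics/c2.png

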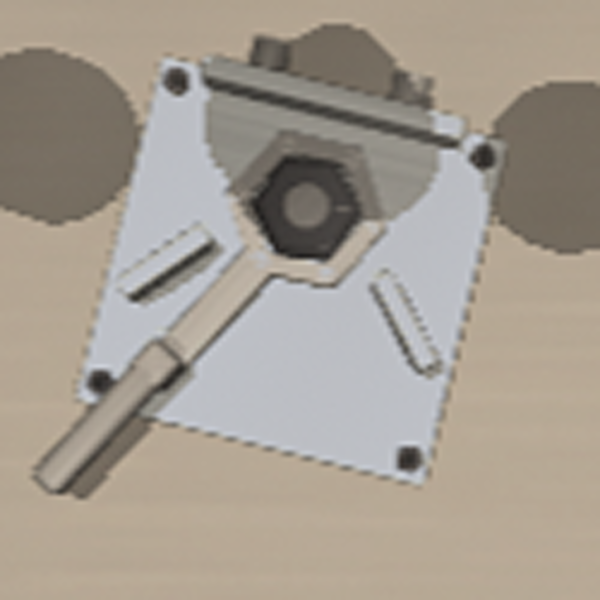

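The nut phase is now 24.0°, against 25.5° at the start, modulo 60°. The nut's mark moved from crop (290,172) to (340,208), about 115-120° clockwise. Together these give roughly 121°, or 2.12 rad. I'll check the seat once in the scene view.

```bash
python3 - <<'E'
from h import *
t=manip.get_image('top')
f=lambda x,y,z:onz(t,x/4.8+245-.4,y/4.8+170-.4,z)
d=manip.get_image('scene');p=d['pixels'][215:325,240:390]
# end of bar top, far corner mid from top view at seated height .056
e=f(52,478,.056);i=f(165,352,.056)
print('len',np.linalg.norm(e-i),'pred crop px of bar top ends',[((np.array(proj(d,q))-[240,215]+.5)*5).round() for q in(e,i)],'if 5mm high',[((np.array(proj(d,q))-[240,215]+.5)*5).round() for q in(f(52,478,.061),f(165,352,.061))])
cv2.imwrite('pics/s6.png',cv2.resize(p,None,fx=5,fy=5,interpolation=cv2.INTER_CUBIC)[:,:,::-1])
E
```

```text
len 0.06656427041746324 pred crop px of bar top ends [array([381., 488.]), array([328., 348.])] if 5mm high [array([382., 477.]), array([329., 338.])]
```

View pics/s6.png

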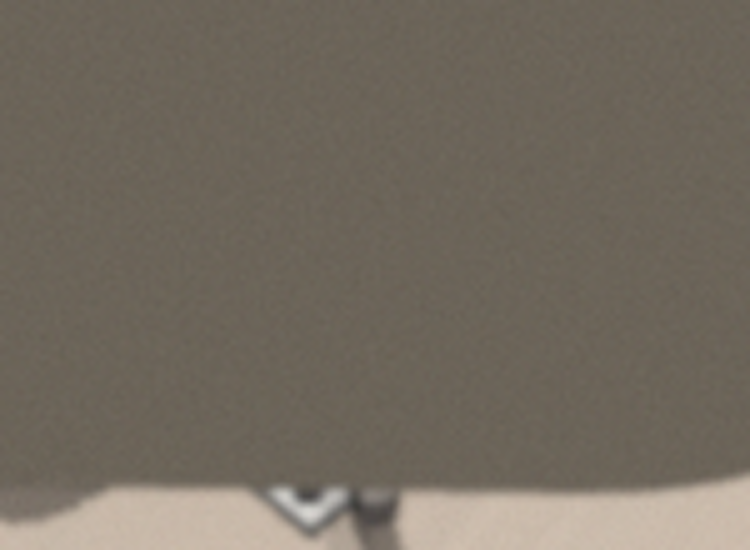

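The arm hid the view; only the bar's end shows, near (380,490), which agrees with the seated prediction. I'll clear the arm and look once more.

```bash

python3 -m jog '[[0.5,38,2,-8,0],[0.5,38,2,-8,0],[0.5,38,2,-8,0],[0.5,38,2,-8,0],[0.5,38,2,-8,0],[0.5,38,2,-8,0],[0.5,38,2,-8,0],[0.5,38,2,-8,0],[0.5,38,2,0,0],[0.5,38,2,0,0]]'
python3 -m jog '[[0.5,38,2,0,0],[0.5,0,0,0,0],[0.5,0,0,0,0],[0.5,0,0,0,0]]'
python3 - <<'E'
from h import *
d=manip.get_image('scene');p=d['pixels'][215:325,240:390]
cv2.imwrite('pics/s7.png',cv2.resize(p,None,fx=5,fy=5,interpolation=cv2.INTER_CUBIC)[:,:,::-1])
E
```

```text
t: 19.35
eef_pos: [0.1758, 0.5232, 0.2315]
tcp_rot: [1.114, 2.937, 0.002]
contact_force: [1.5, 0.4, -0.4]
opening: 0.499
t: 19.68
eef_pos: [0.15, 0.5487, 0.2306]
tcp_rot: [1.113, 2.938, -0.001]
contact_force: [0.8, -1.1, -0.1]
opening: 0.496
```

View pics/s7.png

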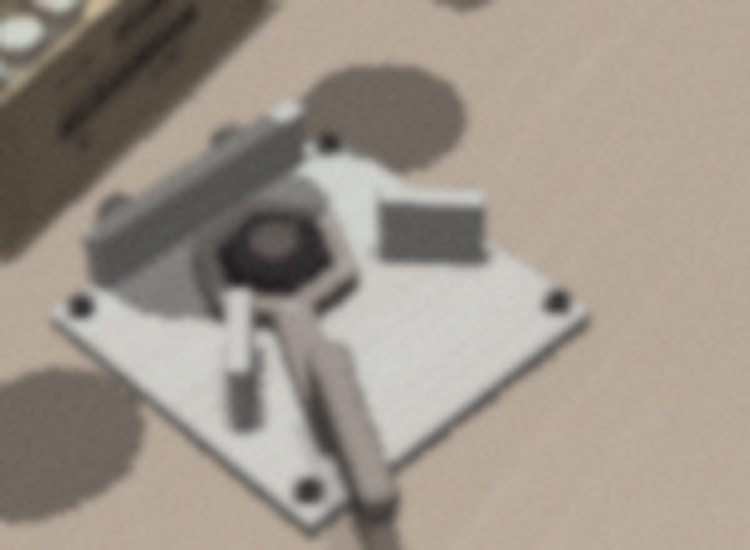

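The wrench lies flat round the nut, with the same head height relative to the nut top as at the start. The bar ends are at about (380,495) and (328,345), against a seated prediction of (381,488) and (328,348). I'm handing the job in.

```bash
python3 -c "
from station import manip
print(manip.job_done())"
```

```text
the job is handed in; nothing more can be done
None
```

I turned the nut two flats clockwise and left the wrench seated on the plate round it. I then let go of it and handed the job in at about 20 s of the 51 s allowed. I turned one flat, lifted the wrench about 26 mm clear, swung it back, reseated it after a small force-guided correction, and turned the second flat.

- **Nut turn:** in the top view the hexagon's phase went from about 25.5° to 24.0°, modulo 60°. That makes the total about 121.5° (2.12 rad, against 2.09 asked), good to a couple of degrees. The nut's mark moved about 115–120° clockwise, which agrees.
- **Wrench seating:** the gripper height at release was 31.5 mm, within 1 mm of its height when I first gripped the wrench (31–32 mm). The bar ends in the last scene view matched the flat-seated prediction to 1–2 pixels.
- **Forces:** the highest I read was about 16 N sideways, late in the first stroke, and about 10 N while reseating. The gripper touches nothing now.

**What I could not check directly:**
- The arm hid the nut while I was turning it, so I could not see it after the first flat. That flat rests on the wrench angle and forces; the final top view confirms only the total.
- The head-centre reading before reseating was too rough to settle the last 2 mm, so I relied on contact force there.
- One of the last scene pictures was blocked by the arm and had to be retaken.

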